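# Unload the ultrasonic bath and blank off its holes

## Task

The ultrasonic bath has finished: first push the red stop plunger right down and let it spring back. Then get every cup of brass nuts out of its rubber ring - they are stuck, so grip the rim and twist as you pull, and do not drag the loose cover up with them - and stand them upright on the floor of the drain tray without spilling. Put a blue lid on each of the three holes and press it down until it sits level and fully home, and leave everything else where it is.

Things in the scene. Friction and masses are not known exactly. Their poses are not given: they have to be found in the camera images.
- stop (a joint): red mushroom stop plunger, 40 mm across, on the grey control pod at the bath's right end (its -y end); reads 0 at rest and grows to 0.010 m pushed fully down; spring 5 N at first, 11 N at the bottom; it springs back when let go
- stop_top (a point): top centre of the stop plunger, 165 mm above the bench at rest; pushed straight down
- bath: ultrasonic bath, fixed to the bench: a steel tank with a blue front, 180 mm deep in x, 290 mm long in y, 160 mm high to the top of its cover, plus the pod 62 mm long at its -y end, 138 mm high; origin under the centre of the tank, on the bench; x across the tank, y along it, z up
- cover (a joint): the bath's loose steel cover plate with three round holes in a row; it lies on the tank by its own weight (0.5 kg) and reads 0 when it lies home; its height above that, in m, if it is dragged up
- hole0 (a point): centre of hole 0 of the cover, level with the cover's top face (160 mm above the bench), z up; moves with the cover. The hole is 60 mm wide in a black rubber ring; holes are 90 mm apart along the bath's y. 6 mm down in each hole three sprung rubber nubs leave 50 mm free and are pushed out by 2 mm round a cup
- hole1 (a point): centre of hole 1 of the cover, level with the cover's top face (160 mm above the bench), z up; moves with the cover. The hole is 60 mm wide in a black rubber ring; holes are 90 mm apart along the bath's y. The rubber holds a cup with some 10 to 30 N against a straight pull, mostly more than the cover with the other cups weighs
- hole2 (a point): centre of hole 2 of the cover, level with the cover's top face (160 mm above the bench), z up; moves with the cover. The hole is 60 mm wide in a black rubber ring; holes are 90 mm apart along the bath's y. A lid laid in a hole stops on the nubs about 5 mm proud; 5 to 12 N pushes it home
- cup0: tapered aluminium cup of brass nuts, 92 mm high, 0.2 kg, stuck in a hole, foot 52 mm below the cover's top, rim 40 mm above: 55 mm wide in its upper 41 mm, tapering to 44 mm at the foot; wall 4 mm thick at the rim, filled up to 37 mm below it. Origin at the centre of its underside, z up its axis. May be absent
- cup1: cup like cup0; may be absent. To free a cup turn it (either way) about its axis faster than it is pulled (some 1.4 rad of turn over the first 15 mm of lift): it then slips through the rubber with some 5 N and the cover stays down; pulled straight, it tends to bring the cover up with it. Free of the rubber after 20 mm
- cup2: cup like cup0; may be absent
- lid0: blue blanking lid, any lid for any hole: a flat disc 76 mm wide, 4 mm thick; under it a plug 51 mm wide, 19 mm deep, tapered to 47 mm in its lowest 9 mm; on it a black knob 24 mm wide, 32 mm high; 0.15 kg. Origin at the centre of the plug's underside, z up: the knob's top is 55 mm above it. Home, the disc lies on the cover, the origin 19 mm below the hole's point
- lid1: blue blanking lid, any lid for any hole: a flat disc 76 mm wide, 4 mm thick; under it a plug 51 mm wide, 19 mm deep, tapered to 47 mm in its lowest 9 mm; on it a black knob 24 mm wide, 32 mm high; 0.15 kg. Origin at the centre of the plug's underside, z up: the knob's top is 55 mm above it. Home, the disc lies on the cover, the origin 19 mm below the hole's point
- lid2: blue blanking lid, any lid for any hole: a flat disc 76 mm wide, 4 mm thick; under it a plug 51 mm wide, 19 mm deep, tapered to 47 mm in its lowest 9 mm; on it a black knob 24 mm wide, 32 mm high; 0.15 kg. Origin at the centre of the plug's underside, z up: the knob's top is 55 mm above it. Home, the disc lies on the cover, the origin 19 mm below the hole's point
- tray: fixed steel drain tray, 250 mm long in its x, 120 mm wide in its y, rim 24 mm high, walls and floor 3 mm thick; origin under its centre, on the bench; left or right of the bath
- mat: fixed dark rubber mat on which the lids lie at the start, 270 mm by 130 mm, 3 mm thick; origin under its centre
- screwbin: grey open bin of black screws, 85 x 150 x 45 mm; not part of the job; origin at its underside
- heatsink: finned heat sink, 70 x 90 x 40 mm; not part of the job; origin at its underside
- module: black memory module, 140 x 34 x 6 mm, lying flat; not part of the job; origin at its underside
Things that resemble listed ones, but are neither listed nor needed, are in the scene too. What is shaped like the lid1 but purple or turquoise is not meant.

How it is judged (in metres and radians):
On the way, in this order (a step that is already met when the one before it is completed fails the run):
1. the stop plunger is pushed fully down (value of joint stop above 0.0085 m), for 0.1 s.
2. the stop plunger has sprung back and the first cup is out of its hole (after the stop, not before) (value of joint stop below 0.002 m and (z of any of cup0, cup1, cup2 in the frame of bath above 0.145 m or (z of cup0 in the frame of tray below 0.03 m and horizontal distance between cup0 and bath above 0.2 m) or (z of cup1 in the frame of tray below 0.03 m and horizontal distance between cup1 and bath above 0.2 m) or (z of cup2 in the frame of tray below 0.03 m and horizontal distance between cup2 and bath above 0.2 m))), for 0.1 s.
At the end, for the whole second after the job is handed in: A lid in each hole, within 5 mm of its centre, 2.5 mm of fully home and level to 0.04 rad; every cup upright (0.08 rad) on the drain tray's floor, its centre 20 mm or more inside the tray's edges; cover home to 3 mm, plunger up, all at rest (((horizontal distance between lid0 and hole0 below 0.005 m and z of lid0 in the frame of hole0 below -0.0165 m and angle between lid0's own z axis and vertical below 0.04 rad and linear speed of lid0 below 0.02 m/s) or (horizontal distance between lid1 and hole0 below 0.005 m and z of lid1 in the frame of hole0 below -0.0165 m and angle between lid1's own z axis and vertical below 0.04 rad and linear speed of lid1 below 0.02 m/s) or (horizontal distance between lid2 and hole0 below 0.005 m and z of lid2 in the frame of hole0 below -0.0165 m and angle between lid2's own z axis and vertical below 0.04 rad and linear speed of lid2 below 0.02 m/s)) and ((horizontal distance between lid0 and hole1 below 0.005 m and z of lid0 in the frame of hole1 below -0.0165 m and angle between lid0's own z axis and vertical below 0.04 rad and linear speed of lid0 below 0.02 m/s) or (horizontal distance between lid1 and hole1 below 0.005 m and z of lid1 in the frame of hole1 below -0.0165 m and angle between lid1's own z axis and vertical below 0.04 rad and linear speed of lid1 below 0.02 m/s) or (horizontal distance between lid2 and hole1 below 0.005 m and z of lid2 in the frame of hole1 below -0.0165 m and angle between lid2's own z axis and vertical below 0.04 rad and linear speed of lid2 below 0.02 m/s)) and ((horizontal distance between lid0 and hole2 below 0.005 m and z of lid0 in the frame of hole2 below -0.0165 m and angle between lid0's own z axis and vertical below 0.04 rad and linear speed of lid0 below 0.02 m/s) or (horizontal distance between lid1 and hole2 below 0.005 m and z of lid1 in the frame of hole2 below -0.0165 m and angle between lid1's own z axis and vertical below 0.04 rad and linear speed of lid1 below 0.02 m/s) or (horizontal distance between lid2 and hole2 below 0.005 m and z of lid2 in the frame of hole2 below -0.0165 m and angle between lid2's own z axis and vertical below 0.04 rad and linear speed of lid2 below 0.02 m/s)) and x of cup0 in the frame of tray between -0.105 and 0.105 m and y of cup0 in the frame of tray between -0.04 and 0.04 m and z of each of cup0, cup1, cup2 in the frame of tray below 0.008 m and angle between each of cup0, cup1, cup2's own z axis and vertical below 0.08 rad and linear speed of each of cup0, cup1, cup2 below 0.02 m/s and x of cup1 in the frame of tray between -0.105 and 0.105 m and y of cup1 in the frame of tray between -0.04 and 0.04 m and x of cup2 in the frame of tray between -0.105 and 0.105 m and y of cup2 in the frame of tray between -0.04 and 0.04 m and value of joint cover below 0.003 m and value of joint stop below 0.002 m); the robot touches nothing.
It fails at once if the cover is dragged up off the bath by more than 6 mm (value of joint cover above 0.006 m).
It fails at once if a cup is tipped by more than 0.6 rad (spilt) (angle between any of cup0, cup1, cup2's own z axis and vertical above 0.6 rad).
It fails at once if a bystander (bin, heat sink, memory module) is moved by more than 30 mm (distance of any of screwbin, heatsink, module from where it was at the start of the episode above 0.03 m).
Of cup0, cup1, cup2 only 2 to 3 are there at a start; the rules pass over those that are not, and their reading is None.
At some moment in a run one of lid0, lid1, lid2 may be knocked a few centimetres aside while the robot is not near it.
It also fails if it takes over 210 s, if anything falls off the work surface, if the arm or the gripper's body presses on something with over 40 N, if the wrist force passes 120 N, or if a joint passes its speed limit or range.

## Robot

A 6-joint arm with a two-finger parallel gripper is mounted at the origin on the work surface. World frame = base frame: x ahead of the robot, y to its left, z up, the work surface at z = 0. Lengths are in mm, angles in rad, forces in N, time in s.
With the tool pointing down it reaches from about 350 to 925 mm from the base axis. Payload 6.4 kg.
Tool frame: the origin (TCP) lies at the very end of the fingers, on their centre line; the grasp point (between the pads) lies 19 mm behind it; z points along the fingers, y is the line along which they close (so a half turn about z gives the same grasp; the last joint's range is limited). The gripper opens to 85 mm and grips with 20 to 120 N. Pads are 22 mm wide; open, the fingers measure 114 mm over their backs; the gripper's body (76 mm by 85 mm) begins 54 mm behind the grasp point. The pads swing forward as they close: fully open they stand 13 mm farther back than shut.
Start: joints at [0.964, 0.245, 1.558, -0, 1.339, -0.174], TCP at [272.618, 590.079, 231.29] pointing down, gripper open.
Joint ranges: [-3.13, 3.13], [-1.02, 2.26], [0.13, 2.54], [-0.95, 4.09], [0.21, 2.88], [-2.74, 2.74]. Speed limits (rad/s): [2.57, 2.57, 3.14, 3.14, 3.14, 3.14].

## Interface

Orientations are given as a rotation vector (axis times angle).
In Python, from station import state, read_camera, hand_in, boxes_of, pinpoint gives the robot as it stands. The module is installed in compiled form; this text tells all that it offers.
- The arm moves only by the tool play_rows, never from a script. Its argument "rows" is a list that holds one entry, the list of rows, each a list of 6 numbers: the shift along the tool's x, y, z as a fraction of full scale, then the turn, a rotation vector about the tool's x, y, z as a fraction of full scale. In form: [[[dx, dy, dz, wx, wy, wz], ...]]. A call has 1 to 12 rows; each row shifts and turns the commanded pose from where the row before left it, along the tool's axes as they then stand; what a row does not reach is not made up. Full scale, the value 1, is 50 mm for a shift and pi rad for a turn. A row lasts 1/8 s, in which the tool goes at most 62.5 mm and 10.7 degrees, less where a joint would pass 70% of its speed; a pose out of reach is approached as far as the arm can. A call with a number of a shift or a turn outside -1 to 1 is refused whole. A call with a gripper value outside its range is refused whole. "jaw" is the gripper's target within -1 to 1 (fully open at 1, half-way at 0, shut at -1), set as the call begins (left out, the last holds). The fingers move at their own pace and stop on an object; the grip force is fixed at half the most. Time passes only in rows, so rows that do not move let the fingers close. It gives the time, the measured TCP pose, the force, the opening and the grip force at its end, in the units of the state.
- state(): the state, without advancing time (a new reading comes with each control period).
- read_camera(name): name is "side" or "top" or "wrist"; returns a dict with "image" (420x560x3 uint8, red, green, blue), "range_z" (420x560 float32, mm along the optical axis (not along the pixel's ray), 0 where there is no reading), "intrinsics" (3x3 intrinsics, pixels), "cam_to_world" (4x4, takes a point from camera to world coordinates). Camera axes: x right, y down, z forward; pixel columns grow to the right and rows downward; lengths in mm; the calibration is good to about 2 mm. A picture is of the moment at which its call begins.
- hand_in(): hands the job in; it is judged then, once.
Trained networks look in the newest picture that a camera, given by its name, has taken for a name from the list of things; names that differ only in an ending like _2 or _b are one class to them, and where a whole thing is asked for, a point or a joint stands for the part that bears it (a point fixed in the world has none). Each returns a list of dicts, best first, with "score" (0 to 1); they miss things now and then, are a little off and sometimes report something else, mostly with a low value. They report only what shows in the picture. A call takes as long as a camera call. They do not tell look-alikes from the thing itself.
- boxes_of(camera, thing): "at" ([x, y, z] in mm, in world coordinates, good to about 4 mm: the middle of the surface that is visible of it).
- pinpoint(camera, thing): "at" ([x, y, z] in mm, in world coordinates, good to about 4 mm: a listed point, or the origin of a listed thing).
The state is a dict: "clock": time; "joint_positions": joint angles; "dq": joint speeds; "effort": joint torques, N m; "tcp_pos": TCP position; "tool_rot": TCP orientation; "ft_force": force on the tool from outside, world axes, zero at the start; "torque": the same for the moment, N m; "grip_width": opening from 0.0 (shut) to 1.0 (fully open); "gripper_force": force on a finger pad.
Only numpy, scipy, OpenCV 4.12 (cv2) and the standard library are available. Lean on these libraries where they do the work, as an engineer would, in place of code of your own. Each camera call takes 0.05 s, during which the arm holds its last target. There are 200 camera calls.

## Working session

There is one attempt and no reset: what is moved stays moved. The work goes in short steps, Python scripts to look and compute and a tool call to move; the robot and the scene stay as the last step left them, time stands still between calls to the robot, and variables do not carry over. Pictures are saved under pics/ and viewed, at most 14 in all, crops included, and the job is handed in when it is done.

Besides the shell and the picture viewer there is one more tool, called after "Call:" by a JSON object that holds its "api" and its "payload", one argument or row to a line. play_rows: Moves the arm, as the interface text tells. Shift numbers are shares of 50 mm and turn numbers shares of pi rad, none past 1 either way. Its arguments: {"type":"object","properties":{"rows":{"type":"array","items":{"type":"array","items":{"type":"array","items":{"type":"number"}}}},"jaw":{"type":"number"}},"required":["rows"]}

```bash
mkdir -p pics
cat > h.py <<'E'
import numpy as np, cv2
from station import *
def snap(cam,fn=None):
    c=read_camera(cam)
    if fn: cv2.imwrite('pics/'+fn,c['image'][:,:,::-1])
    return c
def world(c):
    z=c['range_z']; K=c['intrinsics']; T=np.array(c['cam_to_world'])
    v,u=np.mgrid[:z.shape[0],:z.shape[1]]
    P=np.stack([(u-K[0][2])/K[0][0]*z,(v-K[1][2])/K[1][1]*z,z,np.ones_like(z)],-1)@T.T
    P=P[...,:3]; P[z==0]=np.nan
    return P
E
python3 - <<'E'
from h import *
s=state(); print({k:np.round(v,3).tolist() for k,v in s.items()})
for cam in ['top','side']:
    c=snap(cam,cam+'0.png'); np.savez(cam+'0.npz',P=world(c),img=c['image'])
    print(cam,np.round(c['cam_to_world'],2).tolist(),np.round(c['intrinsics'],1).tolist())
    for t in ['stop_top','bath','hole0','cup0','lid0','tray','mat','screwbin','heatsink','module']:
        print(t,[(round(d['score'],2),np.round(d['at']).tolist()) for d in pinpoint(cam,t)][:5])
E
```

```text
{'clock': 0.0, 'joint_positions': [0.964, 0.246, 1.559, 0.0, 1.339, -0.174], 'dq': [-0.001, -0.0, -0.002, 0.0, -0.0, -0.002], 'effort': [0.0, -42.954, -32.612, -0.0, 0.006, 0.0], 'tcp_pos': [272.281, 589.611, 230.178], 'tool_rot': [-0.674, -3.068, 0.003], 'ft_force': [-0.245, 0.042, -0.282], 'torque': [0.001, 0.026, -0.026], 'gripper_force': 0.0, 'grip_width': 0.999}
top [[0.01, -0.99, 0.13, 353.33], [-1.0, -0.01, -0.02, 4.09], [0.02, -0.13, -0.99, 1109.14], [0.0, 0.0, 0.0, 1.0]] [[390.0, 0.0, 283.8], [0.0, 390.0, 210.1], [0.0, 0.0, 1.0]]
stop_top [(0.5, [634.0, -156.0, 166.0])]
bath [(0.76, [622.0, 19.0, -4.0])]
hole0 [(0.96, [630.0, -71.0, 152.0]), (0.93, [623.0, 22.0, 161.0]), (0.59, [613.0, 108.0, 163.0])]
cup0 [(0.88, [618.0, 106.0, 109.0]), (0.69, [628.0, -74.0, 111.0]), (0.5, [626.0, 22.0, -5.0])]
lid0 [(0.91, [690.0, 333.0, -5.0]), (0.9, [271.0, 322.0, 2.0]), (0.82, [402.0, 363.0, 5.0]), (0.82, [484.0, 340.0, 3.0]), (0.64, [567.0, 332.0, 4.0])]
tray [(0.71, [469.0, -341.0, -3.0])]
mat [(0.93, [486.0, 345.0, -1.0])]
screwbin [(0.8, [360.0, 103.0, 1.0]), (0.52, [631.0, -73.0, 1
[... 229 characters left out ...]
]] [[528.2, 0.0, 283.2], [0.0, 528.2, 218.6], [0.0, 0.0, 1.0]]
stop_top [(0.61, [635.0, -159.0, 167.0])]
bath [(0.68, [620.0, 15.0, 2.0])]
hole0 [(0.8, [631.0, -74.0, 162.0]), (0.61, [619.0, 107.0, 158.0]), (0.57, [620.0, 23.0, 159.0])]
cup0 [(0.66, [632.0, -69.0, 110.0]), (0.66, [620.0, 109.0, 107.0])]
lid0 [(0.9, [268.0, 323.0, 2.0]), (0.84, [565.0, 331.0, 3.0]), (0.81, [402.0, 366.0, 4.0]), (0.73, [486.0, 341.0, 4.0]), (0.44, [692.0, 343.0, 0.0])]
tray [(0.96, [462.0, -340.0, 2.0])]
mat [(0.76, [484.0, 352.0, 0.0])]
screwbin [(0.86, [361.0, 99.0, -2.0])]
heatsink [(0.56, [374.0, -36.0, 2.0]), (0.44, [362.0, 102.0, 1.0]), (0.24, [622.0, 109.0, 108.0])]
module [(0.79, [691.0, -245.0, 4.0])]
```

View pics/top0.png

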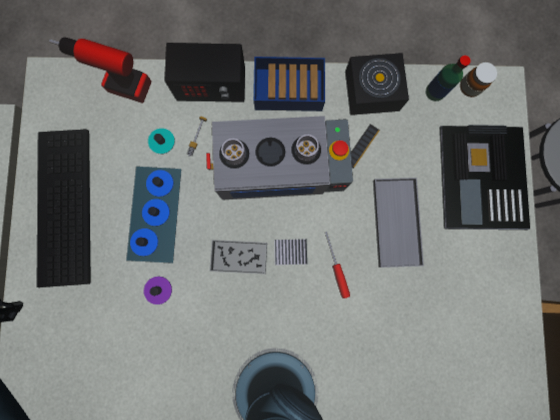

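View pics/side0.png

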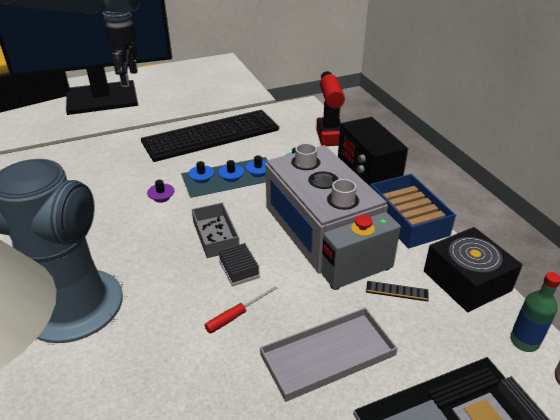

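The pictures show cups in the two outer holes (top view px 233,150 and 306,149), with the middle hole empty. The three blue lids are on the mat at px (159,182), (154,212) and (143,242). The tray is at px (398,222), and the purple and turquoise lids are decoys.

Run:
```python
from h import *
for cam in ['top','side']:
    d=np.load(cam+'0.npz'); P=d['P'].reshape(-1,3); 
    def sel(cx,cy,r,z0,z1):
        m=(np.hypot(P[:,0]-cx,P[:,1]-cy)<r)&(P[:,2]>z0)&(P[:,2]<z1); Q=P[m]
        if len(Q)<4: return None
        (c,rr)=cv2.minEnclosingCircle(Q[:,:2].astype(np.float32))
        return np.round([*c,rr,np.median(Q[:,2]),Q[:,2].max(),len(Q)],1).tolist()
    print(cam)
    for n,a in dict(cupA=(630,-72,40,192,210),cupB=(617,107,40,192,210),stop=(634,-157,35,155,175),).items(): print(n,sel(*a))
    for n,c in dict(l0=(402,364),l1=(485,340),l2=(566,331),pur=(270,322)).items():
        print(n,'knob',sel(*c,45,50,65),'disc',sel(*c,50,20,32))
    m=(abs(P[:,0]-469)<90+80)&(abs(P[:,1]+341)<85)&(P[:,2]>15)&(P[:,2]<30)
    if m.sum()>10: print('tray',cv2.minAreaRect(P[m][:,:2].astype(np.float32)),np.median(P[m][:,2]))
    m=(abs(P[:,0]-622)<130)&(abs(P[:,1]-19)<170)&(P[:,2]>155)&(P[:,2]<164)
    print('cover',cv2.minAreaRect(P[m][:,:2].astype(np.float32)),np.median(P[m][:,2]))
```

```text
top
cupA [628.3, -70.7, 27.6, 200.3, 204.7, 151.0]
cupB [616.2, 108.6, 27.6, 199.6, 204.4, 154.0]
stop [632.6, -148.5, 26.5, 163.9, 168.1, 196.0]
l0 knob [399.5, 364.2, 11.5, 58.7, 62.2, 68.0] disc [406.8, 361.9, 44.7, 26.6, 31.9, 521.0]
l1 knob [482.8, 336.7, 11.6, 57.9, 63.6, 67.0] disc [490.3, 337.2, 44.4, 26.8, 32.0, 515.0]
l2 knob [565.3, 329.8, 11.9, 58.6, 62.4, 66.0] disc [560.0, 332.2, 43.3, 26.8, 31.9, 494.0]
pur knob [270.2, 321.0, 11.6, 55.5, 59.4, 68.0] disc [270.2, 322.0, 38.0, 23.5, 30.5, 521.0]
tray ((464.45404052734375, -342.8451843261719), (250.5012664794922, 122.63386535644531), 2.3046875) 23.533368299498306
cover ((622.2242431640625, 5.30316162109375), (176.71018981933594, 313.3916320800781), 4.096128463745117) 161.00443817703297
side
cupA [631.2, -71.5, 30.1, 196.8, 202.4, 167.0]
cupB [615.0, 108.8, 31.4, 196.7, 201.4, 130.0]
stop [633.9, -150.2, 28.4, 161.3, 166.8, 188.0]
l0 knob [402.7, 361.8, 12.7, 54.8, 58.8, 39.0] disc [402.8, 363.4, 39.8, 24.2, 31.6, 255.0]
l1 knob [483.9, 335.9, 16.2, 54.8, 58.9, 45.0] disc [485.8, 341.6, 48.7, 24.3, 30.9, 257.0]
l2 knob [568.8, 328.0, 13.9, 55.2, 60.5, 39.0] disc [559.2, 331.6, 42.7, 24.4, 31.9, 213.0]
pur knob [272.5, 320.1, 13.2, 52.9, 56.9, 39.0] disc [273.1, 320.1, 39.8, 22.0, 31.7, 229.0]
tray ((466.3140563964844, -342.97589111328125), (252.97296142578125, 124.3092269897461), 2.598726511001587) 21.06837586907608
cover ((625.3296508789062, 6.0095672607421875), (175.44566345214844, 314.64013671875), 3.7325661182403564) 158.60273336917464
```

Call:
{"api": "play_rows", "payload": {
  "rows": [
    [[0,0,-0.4,0,0,-0.046],[0,0,-0.4,0,0,-0.046],[0,0,-0.4,0,0,-0.046],[-0.48,-1,0,0,0,0],[-0.48,-1,0,0,0,0],[-0.48,-1,0,0,0,0],[-0.48,-1,0,0,0,0],[-0.48,-1,0,0,0,0],[-0.48,-1,0,0,0,0],[-0.48,-1,0,0,0,0],[-0.48,-1,0,0,0,0],[-0.48,-1,0,0,0,0]]
  ],
  "jaw": -1
}}

```text
clock: 2.6
tcp_pos: [489.5, 138.5, 291.6]
tool_rot: [-0.001, 3.141, 0.0]
ft_force: [1.5, -0.5, -0.5]
grip_width: -0.004
gripper_force: 0.0
```

```bash
cat >> h.py <<'E'
from scipy.spatial.transform import Rotation as Ro
def delta(x,y,z=None,yaw=None):
    s=state(); R=Ro.from_rotvec(s['tool_rot']); p=np.array(s['tcp_pos'])
    t=np.array([x,y,p[2] if z is None else z]); d=R.inv().apply(t-p)/50
    ty=R.apply([0,1,0]); yw=np.arctan2(ty[1],ty[0]); tilt=R.apply([0,0,1])[:2]
    o='t %.1f tcp %s yaw %.4f tilt %s q %s w %.2f delta %s'%(s['clock'],np.round(p,1),yw,np.round(tilt,4),np.round(s['joint_positions'],2),s['grip_width'],np.round(d,3))
    if yaw is not None: o+=' wz %.4f'%(-((yaw-yw+np.pi/2)%np.pi-np.pi/2)/np.pi)
    print(o,'F',np.round(s['ft_force'],1))
E
python3 -c "
from h import *
delta(634,-157,190,np.pi/2)"
```

```text
t 2.6 tcp [489.5 138.5 291.6] yaw 1.5715 tilt [0.0009 0.0001] q [ 0.05 -0.14  1.85  0.    1.43 -1.52] w -0.00 delta [-2.884 -5.913  2.034] wz 0.0002 F [ 1.5 -0.5 -0.5]
```

Call:
{"api": "play_rows", "payload": {
  "rows": [
    [[-0.48,-0.985,0,0,0,0],[-0.48,-0.985,0,0,0,0],[-0.48,-0.985,0,0,0,0],[-0.48,-0.985,0,0,0,0],[-0.48,-0.985,0,0,0,0],[-0.48,-0.985,0,0,0,0],[0,0,0.5,0,0,0],[0,0,0.5,0,0,0],[0,0,0.5,0,0,0],[0,0,0.5,0,0,0],[0,0,0,0,0,0]]
  ]
}}

```text
clock: 3.98
tcp_pos: [631.8, -154.6, 188.7]
tool_rot: [0.001, -3.137, -0.003]
ft_force: [0.5, 0.8, 0.3]
grip_width: 0.002
gripper_force: 0.0
```

```bash
python3 -c "
from h import *
delta(634,-157,155,np.pi/2)
snap('wrist','w1.png')
print(pinpoint('wrist','stop_top')[:2])"
```

```text
t 4.0 tcp [ 631.8 -154.6  188.7] yaw 1.5715 tilt [-0.0047  0.0021] q [-0.41  0.29  1.59  0.    1.27 -1.99] w 0.00 delta [-0.048 -0.05   0.674] wz 0.0002 F [0.5 0.8 0.3]
[{'at': [630.3, -156.6, 159.9], 'score': 0.62}]
```

Call:
{"api": "play_rows", "payload": {
  "rows": [
    [[-0.03,-0.05,0.2,0,0,0],[0,0,0.2,0,0,0],[0,0,0.1,0,0,0],[0,0,0.06,0,0,0],[0,0,0.06,0,0,0],[0,0,0.04,0,0,0],[0,0,0,0,0,0],[0,0,0,0,0,0]]
  ]
}}

```text
clock: 5.08
tcp_pos: [634.6, -157.6, 159.8]
tool_rot: [0.002, -3.141, 0.0]
ft_force: [-5.1, 2.2, 7.0]
grip_width: 0.003
gripper_force: 3.6
```

Call:
{"api": "play_rows", "payload": {
  "rows": [
    [[0,0,0.05,0,0,0],[0,0,0.04,0,0,0],[0,0,0.04,0,0,0],[0,0,0,0,0,0],[0,0,0,0,0,0]]
  ]
}}

```text
clock: 5.7
tcp_pos: [634.8, -157.6, 154.5]
tool_rot: [0.002, -3.141, 0.001]
ft_force: [-7.3, 1.4, 11.8]
grip_width: -0.002
gripper_force: 6.1
```

Call:
{"api": "play_rows", "payload": {
  "rows": [
    [[0,0,0.03,0,0,0],[0,0,0.03,0,0,0],[0,0,0,0,0,0],[0,0,0,0,0,0]]
  ]
}}

```text
clock: 6.2
tcp_pos: [635.0, -157.7, 154.4]
tool_rot: [0.002, -3.141, 0.001]
ft_force: [-13.7, 4.7, 24.0]
grip_width: -0.002
gripper_force: 12.0
```

Force climbs without motion, so the plunger is fully down. I'll lift off and move above cup A.

Call:
{"api": "play_rows", "payload": {
  "rows": [
    [[0,0,-0.2,0,0,0],[0,0,-0.4,0,0,0],[0,0,-0.7,0,0,0],[0,0,-0.7,0,0,0],[0.05,0.85,0,0,0,0],[0.05,0.85,0,0,0,0],[0,0,0,0,0,0],[0,0,0,0,0,0]]
  ],
  "jaw": 1
}}

```text
clock: 7.2
tcp_pos: [629.7, -72.8, 248.9]
tool_rot: [-0.002, 3.142, -0.0]
ft_force: [0.3, -0.1, -0.8]
grip_width: 1.001
gripper_force: 0.0
```

```bash
python3 -c "
from h import *
delta(629.5,-71,168,np.pi/2)
c=snap('wrist','w2.png'); P=world(c).reshape(-1,3)
m=(P[:,2]>192)&(P[:,2]<208)&(np.hypot(P[:,0]-629.5,P[:,1]+71)<40); Q=P[m]
print(m.sum(),cv2.minEnclosingCircle(Q[:,:2].astype(np.float32)) if m.sum() else 0)
print(pinpoint('wrist','cup0')[:2],pinpoint('wrist','hole0')[:2])"
```

```text
t 7.2 tcp [629.7 -72.8 248.9] yaw 1.5718 tilt [ 0.0001 -0.0003] q [-0.29  0.19  1.59 -0.    1.36 -1.87] w 1.00 delta [0.003 0.036 1.618] wz 0.0003 F [ 0.3 -0.1 -0.8]
2090 ((628.16015625, -69.87577056884766), 27.553407669067383)
[{'at': [627.8, -70.6, 106.9], 'score': 0.87}, {'at': [618.0, 107.6, 111.0], 'score': 0.63}] [{'at': [621.4, 18.1, 154.9], 'score': 0.95}, {'at': [463.1, -339.6, -4.0], 'score': 0.63}]
```

View pics/w2.png

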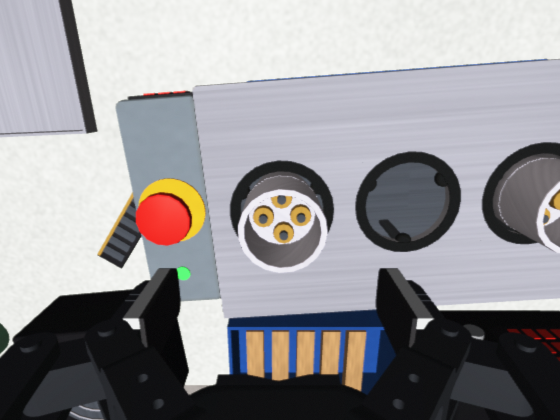

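The wrist view shows cup A at px (283,222), centred between the fingers with clearance on both sides. The stop is back up at px (165,218).

Call:
{"api": "play_rows", "payload": {
  "rows": [
    [[0.02,0.05,0.4,0,0,0],[0,0,0.4,0,0,0],[0,0,0.4,0,0,0],[0,0,0.3,0,0,0],[0,0,0.14,0,0,0],[0,0,0,0,0,0]]
  ]
}}

```text
clock: 8.1
tcp_pos: [628.5, -70.1, 166.3]
tool_rot: [0.001, -3.141, -0.0]
ft_force: [-0.0, 0.8, -0.1]
grip_width: 1.001
gripper_force: 0.0
```

Call:
{"api": "play_rows", "payload": {
  "rows": [
    [[0,0,0,0,0,0],[0,0,0,0,0,0],[0,0,0,0,0,0],[0,0,0,0,0,0],[0,0,0,0,0,0],[0,0,0,0,0,0]]
  ],
  "jaw": -1
}}

```text
clock: 8.85
tcp_pos: [629.2, -70.2, 168.1]
tool_rot: [-0.001, 3.14, -0.001]
ft_force: [-2.4, 0.4, 6.2]
grip_width: 0.62
gripper_force: 66.1
```

Call:
{"api": "play_rows", "payload": {
  "rows": [
    [[0,0,0,0,0,0.055],[0,0,-0.02,0,0,0.055],[0,0,-0.03,0,0,0.055],[0,0,-0.03,0,0,0.055],[0,0,-0.03,0,0,0.055],[0,0,-0.03,0,0,0.055],[0,0,-0.03,0,0,0.055],[0,0,-0.03,0,0,0.055],[0,0,-0.03,0,0,0.055],[0,0,-0.03,0,0,0.055],[0,0,-0.03,0,0,0.055],[0,0,-0.03,0,0,0.055]]
  ]
}}

```text
clock: 10.35
tcp_pos: [628.0, -70.5, 181.5]
tool_rot: [-2.708, -1.593, 0.003]
ft_force: [0.0, -1.6, -3.1]
grip_width: 0.624
gripper_force: 65.1
```

```bash
python3 -c "
from h import *
delta(629.5,-71,168,np.pi/2)
P=world(snap('side','s2.png')).reshape(-1,3)
m=(abs(P[:,0]-565)<15)&(abs(P[:,1]-19)<100)&(P[:,2]>140)&(P[:,2]<180)
print('cover z',m.sum(),np.median(P[m,2]))"
```

```text
t 10.3 tcp [628.  -70.5 181.5] yaw -0.5074 tilt [-0.0017 -0.0005] q [-0.29  0.25  1.64 -0.    1.25  0.22] w 0.62 delta [0.006 0.032 0.271] wz 0.3385 F [ 0.  -1.6 -3.1]
cover z 607 158.51926386135278
```

Call:
{"api": "play_rows", "payload": {
  "rows": [
    [[0,0,-0.03,0,0,0.0564],[0,0,-0.03,0,0,0.0564],[0,0,-0.03,0,0,0.0564],[0,0,-0.03,0,0,0.0564],[0,0,-0.04,0,0,0.0564],[0,0,-0.04,0,0,0.0564],[0,0,-0.1,0,0,0],[0,0,-0.2,0,0,0],[0,0,-0.4,0,0,0],[0,0,-0.6,0,0,0],[0,0,-0.2,0,0,0]]
  ]
}}

```text
clock: 11.78
tcp_pos: [630.0, -70.5, 271.8]
tool_rot: [3.14, 0.011, 0.009]
ft_force: [-0.3, -0.2, -1.9]
grip_width: 0.62
gripper_force: 65.2
```

```bash
python3 -c "
from h import *
delta(409,-345,72,np.pi/2)
P=world(snap('side','s3.png')).reshape(-1,3)
m=(abs(P[:,0]-565)<15)&(abs(P[:,1]-19)<100)&(P[:,2]>140)&(P[:,2]<180)
print('cover z',m.sum(),np.median(P[m,2])); print(pinpoint('side','cup0')[:3])"
```

```text
t 11.8 tcp [630.  -70.5 271.8] yaw -1.5640 tilt [ 0.0057 -0.0017] q [-0.29  0.17  1.57  0.    1.4   1.27] w 0.62 delta [-4.479  5.453  3.981] wz 0.0022 F [-0.3 -0.2 -1.9]
cover z 605 158.61445704015046
[{'at': [631.1, -68.3, 214.0], 'score': 0.9}, {'at': [620.6, 109.7, 109.6], 'score': 0.82}]
```

View pics/s3.png

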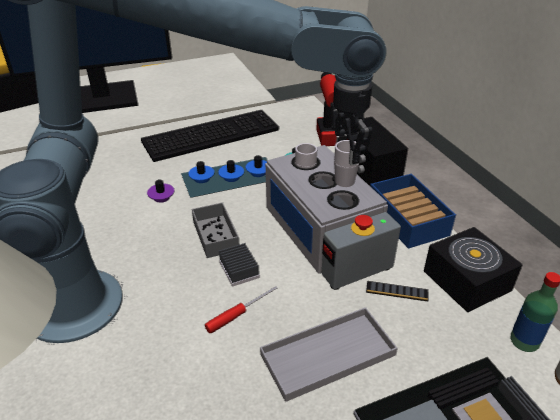

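The side view shows cup A gripped upright at px (345,165) and free of its hole at (342,199), with the cover home. Next: the tray at px (328,352).

Call:
{"api": "play_rows", "payload": {
  "rows": [
    [[-0.548,0.687,0,0,0,0],[-0.548,0.687,0,0,0,0],[-0.548,0.687,0,0,0,0],[-0.548,0.687,0,0,0,0],[-0.548,0.687,0,0,0,0],[-0.548,0.687,0,0,0,0],[-0.548,0.687,0,0,0,0],[-0.548,0.687,0,0,0,0],[0,0,0.8,0,0,0],[0,0,0.8,0,0,0],[0,0,0.8,0,0,0],[0,0,0.8,0,0,0]]
  ]
}}

```text
clock: 13.38
tcp_pos: [410.3, -345.5, 105.5]
tool_rot: [-3.14, -0.01, 0.002]
ft_force: [0.2, -0.2, -2.8]
grip_width: 0.618
gripper_force: 65.4
```

```bash
python3 -c "
from h import *
delta(410.5,-345.3,64,np.pi/2)"
```

```text
t 13.4 tcp [ 410.3 -345.5  105.5] yaw -1.5647 tilt [-0.001   0.0014] q [-0.91  0.14  1.93  0.    1.07  0.65] w 0.62 delta [ 0.004 -0.002  0.83 ] wz 0.0019 F [ 0.2 -0.2 -2.8]
```

Call:
{"api": "play_rows", "payload": {
  "rows": [
    [[0,0,0.3,0,0,0],[0,0,0.25,0,0,0],[0,0,0.15,0,0,0],[0,0,0.06,0,0,0],[0,0,0,0,0,0],[0,0,0,0,0,0]]
  ]
}}

```text
clock: 14.12
tcp_pos: [411.3, -346.6, 70.5]
tool_rot: [3.14, 0.009, 0.001]
ft_force: [-0.1, -1.0, -2.4]
grip_width: 0.622
gripper_force: 65.1
```

Call:
{"api": "play_rows", "payload": {
  "rows": [
    [[0,0,0.04,0,0,0],[0,0,0.04,0,0,0],[0,0,0.03,0,0,0],[0,0,0,0,0,0],[0,0,0,0,0,0]]
  ]
}}

```text
clock: 14.75
tcp_pos: [411.0, -346.3, 64.3]
tool_rot: [3.142, 0.009, -0.0]
ft_force: [0.2, -0.1, -2.6]
grip_width: 0.624
gripper_force: 65.1
```

Call:
{"api": "play_rows", "payload": {
  "rows": [
    [[0,0,0.03,0,0,0],[0,0,0.03,0,0,0],[0,0,0,0,0,0],[0,0,0,0,0,0]]
  ]
}}

```text
clock: 15.25
tcp_pos: [411.3, -346.5, 63.0]
tool_rot: [-3.141, -0.009, 0.0]
ft_force: [-3.4, 3.6, 9.7]
grip_width: 0.624
gripper_force: 66.7
```

Contact at 12 N, so cup A is on the tray floor. Release, rise, and go to cup B.

Call:
{"api": "play_rows", "payload": {
  "rows": [
    [[0,0,0,0,0,0],[0,0,0,0,0,0],[0,0,0,0,0,0],[0,0,0,0,0,0],[0,0,-0.2,0,0,0],[0,0,-0.5,0,0,0],[0,0,-1,0,0,0],[0,0,-1,0,0,0],[0,0,-1,0,0,0],[0.3,-0.8,0,0,0,0]]
  ],
  "jaw": 1
}}

```text
clock: 16.5
tcp_pos: [427.4, -309.2, 252.8]
tool_rot: [3.133, 0.003, 0.012]
ft_force: [1.2, 0.5, 0.5]
grip_width: 1.003
gripper_force: 0.0
```

Call:
{"api": "play_rows", "payload": {
  "rows": [
    [[0.45,-1,0,0,0,0],[0.45,-1,0,0,0,0],[0.45,-1,0,0,0,0],[0.45,-1,0,0,0,0],[0.45,-1,0,0,0,0],[0.45,-1,0,0,0,0],[0.45,-1,0,0,0,0],[0.45,-1,0,0,0,0],[0.2,-0.3,0,0,0,0],[0,0,0,0,0,0]]
  ]
}}

```text
clock: 17.75
tcp_pos: [613.5, 110.3, 246.5]
tool_rot: [3.141, 0.011, -0.0]
ft_force: [-0.3, 0.3, 0.4]
grip_width: 1.003
gripper_force: 0.0
```

```bash
cat >> h.py <<'E'
def circ(P,x,y,z0,z1,r=40):
    P=P.reshape(-1,3); m=(P[:,2]>z0)&(P[:,2]<z1)&(np.hypot(P[:,0]-x,P[:,1]-y)<r); Q=P[m]
    if len(Q)<5: return None
    return len(Q),np.round(cv2.minEnclosingCircle(Q[:,:2].astype(np.float32))[0],1),np.round(np.median(Q[:,2]),1),np.round(cv2.minEnclosingCircle(Q[:,:2].astype(np.float32))[1],1)
E
python3 -c "
from h import *
delta(616,108.7,168,np.pi/2)
print(circ(world(snap('wrist','w4.png')),616,108,192,208))
print(circ(world(snap('top','t4.png')),411,-346,80,110))
print(pinpoint('top','cup0')[:3],pinpoint('top','lid0')[:5])"
```

```text
t 17.8 tcp [613.5 110.3 246.5] yaw -1.5636 tilt [-0.     -0.0005] q [-0.    0.17  1.61 -0.    1.36  1.56] w 1.00 delta [0.049 0.032 1.57 ] wz 0.0023 F [-0.3  0.3  0.4]
(2168, array([615.9, 110.1]), np.float64(198.3), np.float64(27.6))
(170, array([ 409.7, -346.3]), np.float64(94.2), np.float64(27.9))
[{'at': [409.3, -349.0, 6.3], 'score': 0.6}] [{'at': [688.7, 333.8, -4.1], 'score': 0.88}, {'at': [482.9, 336.6, 5.2], 'score': 0.81}, {'at': [401.7, 367.0, 6.9], 'score': 0.7}, {'at': [566.3, 332.4, 2.3], 'score': 0.59}, {'at': [272.4, 326.6, 4.0], 'score': 0.54}]
```

Call:
{"api": "play_rows", "payload": {
  "rows": [
    [[0.045,0.015,0.4,0,0,0],[0,0,0.4,0,0,0],[0,0,0.4,0,0,0],[0,0,0.26,0,0,0],[0,0,0.12,0,0,0],[0,0,0,0,0,0]]
  ]
}}

```text
clock: 18.7
tcp_pos: [615.6, 109.3, 167.0]
tool_rot: [3.142, 0.009, -0.001]
ft_force: [0.7, -0.2, 0.9]
grip_width: 1.001
gripper_force: 0.0
```

Call:
{"api": "play_rows", "payload": {
  "rows": [
    [[0,0,0,0,0,0],[0,0,0,0,0,0],[0,0,0,0,0,0],[0,0,0,0,0,0],[0,0,0,0,0,0],[0,0,0,0,0,0]]
  ],
  "jaw": -1
}}

```text
clock: 19.45
tcp_pos: [616.2, 109.4, 168.8]
tool_rot: [-3.141, -0.01, -0.003]
ft_force: [-2.5, 1.0, 5.3]
grip_width: 0.645
gripper_force: 63.5
```

Call:
{"api": "play_rows", "payload": {
  "rows": [
    [[0,0,0,0,0,-0.055],[0,0,-0.02,0,0,-0.055],[0,0,-0.03,0,0,-0.055],[0,0,-0.03,0,0,-0.055],[0,0,-0.03,0,0,-0.055],[0,0,-0.03,0,0,-0.055],[0,0,-0.03,0,0,-0.055],[0,0,-0.03,0,0,-0.055],[0,0,-0.03,0,0,-0.055],[0,0,-0.03,0,0,-0.055],[0,0,-0.03,0,0,-0.055],[0,0,-0.03,0,0,-0.055]]
  ]
}}

```text
clock: 20.95
tcp_pos: [615.0, 109.5, 182.3]
tool_rot: [-1.583, -2.712, 0.001]
ft_force: [-0.7, 0.8, -1.9]
grip_width: 0.651
gripper_force: 64.8
```

```bash
python3 -c "
from h import *
delta(616,108.7,168,np.pi/2)
P=world(snap('side')).reshape(-1,3)
m=(abs(P[:,0]-565)<15)&(abs(P[:,1]-19)<100)&(P[:,2]>140)&(P[:,2]<180)
print('cover z',m.sum(),np.median(P[m,2])); print(pinpoint('side','cup0')[:3])"
```

```text
t 20.9 tcp [615.  109.5 182.3] yaw 0.5139 tilt [-0.0016  0.0005] q [-0.01  0.23  1.66  0.    1.25 -0.52] w 0.65 delta [-0.024  0.01   0.286] wz -0.3364 F [-0.7  0.8 -1.9]
cover z 596 158.69287388617965
[{'at': [617.4, 111.3, 121.8], 'score': 0.88}, {'at': [412.2, -348.4, 4.9], 'score': 0.65}]
```

Call:
{"api": "play_rows", "payload": {
  "rows": [
    [[0,0,-0.03,0,0,-0.0561],[0,0,-0.03,0,0,-0.0561],[0,0,-0.03,0,0,-0.0561],[0,0,-0.03,0,0,-0.0561],[0,0,-0.04,0,0,-0.0561],[0,0,-0.04,0,0,-0.0561],[0,0,-0.1,0,0,0],[0,0,-0.2,0,0,0],[0,0,-0.4,0,0,0],[0,0,-0.6,0,0,0],[0,0,-0.2,0,0,0],[0,0,0,0,0,0]]
  ]
}}

```text
clock: 22.55
tcp_pos: [616.1, 109.2, 269.6]
tool_rot: [0.009, 3.139, -0.0]
ft_force: [0.7, 0.2, -2.6]
grip_width: 0.649
gripper_force: 64.9
```

```bash
python3 -c "
from h import *
delta(521,-341,64,np.pi/2)
P=world(snap('side')).reshape(-1,3)
m=(abs(P[:,0]-565)<15)&(abs(P[:,1]-19)<100)&(P[:,2]>140)&(P[:,2]<180)
print('cover z',m.sum(),np.median(P[m,2])); print(pinpoint('side','cup0')[:3])"
```

```text
t 22.6 tcp [616.1 109.2 269.6] yaw 1.5653 tilt [ 0.0023 -0.0001] q [-0.01  0.16  1.59 -0.    1.39 -1.57] w 0.65 delta [ 1.862 -9.014  4.108] wz -0.0017 F [ 0.7  0.2 -2.6]
cover z 604 158.47989485625675
[{'at': [619.4, 110.8, 209.3], 'score': 0.9}, {'at': [412.7, -345.9, 7.7], 'score': 0.81}, {'at': [485.1, 351.1, -0.0], 'score': 0.43}]
```

Call:
{"api": "play_rows", "payload": {
  "rows": [
    [[0.169,-0.82,0,0,0,0],[0.169,-0.82,0,0,0,0],[0.169,-0.82,0,0,0,0],[0.169,-0.82,0,0,0,0],[0.169,-0.82,0,0,0,0],[0.169,-0.82,0,0,0,0],[0.169,-0.82,0,0,0,0],[0.169,-0.82,0,0,0,0],[0.169,-0.82,0,0,0,0],[0.169,-0.82,0,0,0,0],[0.169,-0.82,0,0,0,0],[0,0,0,0,0,0]]
  ]
}}

```text
clock: 24.15
tcp_pos: [519.1, -343.4, 266.4]
tool_rot: [-0.014, -3.139, -0.003]
ft_force: [-0.1, 0.7, -2.2]
grip_width: 0.649
gripper_force: 65.0
```

Call:
{"api": "play_rows", "payload": {
  "rows": [
    [[0,0,0.8,0,0,0],[0,0,0.8,0,0,0],[0,0,0.8,0,0,0],[0,0,0.8,0,0,0],[0,0,0.5,0,0,0],[0,0,0.2,0,0,0],[0,0,0.08,0,0,0],[0,0,0.04,0,0,0],[0,0,0,0,0,0],[0,0,0,0,0,0]]
  ]
}}

```text
clock: 25.4
tcp_pos: [520.8, -341.7, 68.1]
tool_rot: [0.008, 3.141, -0.001]
ft_force: [-0.1, -0.5, -1.7]
grip_width: 0.645
gripper_force: 65.0
```

Call:
{"api": "play_rows", "payload": {
  "rows": [
    [[0,0,0.04,0,0,0],[0,0,0.04,0,0,0],[0,0,0.03,0,0,0],[0,0,0,0,0,0],[0,0,0,0,0,0]]
  ]
}}

```text
clock: 26.02
tcp_pos: [521.0, -341.6, 63.9]
tool_rot: [0.008, 3.141, -0.0]
ft_force: [-3.1, 3.7, 10.7]
grip_width: 0.649
gripper_force: 66.1
```

Call:
{"api": "play_rows", "payload": {
  "rows": [
    [[0,0,0,0,0,0],[0,0,0,0,0,0],[0,0,0,0,0,0],[0,0,0,0,0,0],[0,0,-0.2,0,0,0],[0,0,-0.5,0,0,0],[0,0,-1,0,0,0],[0,0,-1,0,0,0],[0,0,-1,0,0,0],[-0.06,0.9,0,0,0,0],[-0.06,0.9,0,0,0,0],[-0.06,0.9,0,0,0,0]]
  ],
  "jaw": 1
}}

```text
clock: 27.52
tcp_pos: [530.1, -205.2, 247.8]
tool_rot: [0.009, 3.14, -0.001]
ft_force: [-0.1, 0.7, 0.1]
grip_width: 0.999
gripper_force: 0.0
```

Call:
{"api": "play_rows", "payload": {
  "rows": [
    [[-0.06,0.9,0,0,0,0],[-0.06,0.9,0,0,0,0],[-0.06,0.9,0,0,0,0],[-0.06,0.9,0,0,0,0],[-0.06,0.9,0,0,0,0],[-0.06,0.9,0,0,0,0],[-0.06,0.9,0,0,0,0],[-0.06,0.9,0,0,0,0],[-0.06,0.9,0,0,0,0],[-0.06,0.9,0,0,0,0],[-0.06,0.9,0,0,0,0],[-0.06,0.9,0,0,0,0]]
  ]
}}

```text
clock: 29.02
tcp_pos: [568.8, 335.0, 247.7]
tool_rot: [0.008, 3.141, 0.0]
ft_force: [0.6, -0.1, 0.4]
grip_width: 0.998
gripper_force: 0.0
```

```bash
cat >> h.py <<'E'
def lids(P,img):
    # knob tops of blue lids: cluster blue disc pixels, then the knob near each
    h=cv2.cvtColor(img,cv2.COLOR_RGB2HSV); m=((h[...,0]>100)&(h[...,0]<118)&(h[...,1]>180)&(h[...,2]>120)&(P[...,0]<760)).astype(np.uint8)
    n,l,st,ce=cv2.connectedComponentsWithStats(m)
    for i in range(1,n):
        if st[i,4]<150: continue
        Q=P[l==i]; c=np.nanmedian(Q,0)
        if c[2]>200: continue
        print('blue',st[i,4],ce[i].round(),np.round(c,1),'knob',circ(P,c[0],c[1],c[2]+24,c[2]+38,30))
E
python3 -c "
from h import *
delta(567,331,120,np.pi/2)
c=snap('top','t5.png'); P=world(c); lids(P,c['image'])
for x,y in ((410,-345),(521,-341)): print(circ(P,x,y,80,110))
c=snap('wrist','w5.png'); P=world(c); lids(P,c['image'])
"
```

```text
t 29.0 tcp [568.8 335.  247.7] yaw 1.5660 tilt [0.001  0.0003] q [ 0.36  0.25  1.52 -0.    1.37 -1.21] w 1.00 delta [ 0.039 -0.081  2.555] wz -0.0015 F [ 0.6 -0.1  0.4]
blue 488 [159. 183.] [563.4 328.3  26.9] knob (66, array([565.4, 330.4]), np.float64(58.6), np.float64(11.8))
blue 504 [155. 212.] [481.5 335.   26.5] knob (67, array([482.9, 336.4]), np.float64(58.0), np.float64(11.8))
blue 529 [144. 242.] [400.7 362.5  26.6] knob (66, array([399.8, 364.4]), np.float64(58.1), np.float64(11.3))
(167, array([ 410.3, -347.1]), np.float64(93.8), np.float64(28.4))
(163, array([ 520. , -341.2]), np.float64(94.2), np.float64(27.8))
blue 2477 [304.  19.] [416.5 366.1  24.8] knob (117, array([407.5, 365.9]), np.float64(55.9), np.float64(9.1))
blue 4024 [276.  91.] [480.9 339.   24.8] knob (523, array([482.9, 338.3]), np.float64(56.7), np.float64(11.8))
blue 3162 [269. 170.] [561.2 331.7  24.7] knob (442, array([565.1, 331.3]), np.float64(56.5), np.float64(11.9))
```

View pics/w5.png

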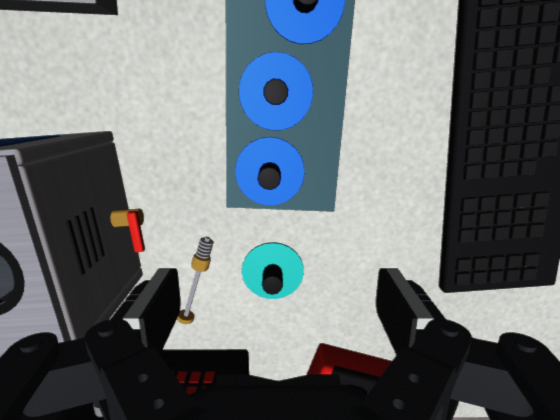

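The wrist view shows the blue lids at px (269,172), (276,91) and (304,10), matching the top view; turquoise is at (272,272). Next I'll grasp the nearest lid's knob at (565,331).

Call:
{"api": "play_rows", "payload": {
  "rows": [
    [[0.07,-0.08,0.8,0,0,0],[0,0,0.8,0,0,0],[0,0,0.8,0,0,0],[0,0,0.8,0,0,0],[0,0,0.6,0,0,0],[0,0,0.3,0,0,0],[0,0,0.18,0,0,0],[0,0,0,0,0,0],[0,0,0,0,0,0]]
  ]
}}

```text
clock: 30.25
tcp_pos: [566.2, 329.8, 34.2]
tool_rot: [0.008, 3.139, 0.001]
ft_force: [1.0, 0.7, 0.5]
grip_width: 1.0
gripper_force: 0.0
```

Call:
{"api": "play_rows", "payload": {
  "rows": [
    [[0,0,0,0,0,0],[0,0,0,0,0,0],[0,0,0,0,0,0],[0,0,0,0,0,0],[0,0,0,0,0,0],[0,0,0,0,0,0],[0,0,0,0,0,0]]
  ],
  "jaw": -1
}}

```text
clock: 31.12
tcp_pos: [565.4, 329.6, 33.1]
tool_rot: [0.008, 3.141, 0.0]
ft_force: [-0.7, 0.7, 3.3]
grip_width: 0.258
gripper_force: 58.7
```

Call:
{"api": "play_rows", "payload": {
  "rows": [
    [[0,0,-0.3,0,0,0],[0,0,-0.7,0,0,0],[0,0,-1,0,0,0],[0,0,-1,0,0,0],[0,0,-1,0,0,0],[-0.18,-1,0,0,0,0],[-0.18,-1,0,0,0,0],[-0.18,-1,0,0,0,0],[-0.18,-1,0,0,0,0],[-0.18,-1,0,0,0,0],[-0.18,-1,0,0,0,0],[-0.18,-1,0,0,0,0]]
  ]
}}

```text
clock: 32.62
tcp_pos: [626.3, -22.5, 233.1]
tool_rot: [-0.008, -3.141, 0.0]
ft_force: [1.1, 0.7, -1.0]
grip_width: 0.262
gripper_force: 59.2
```

Call:
{"api": "play_rows", "payload": {
  "rows": [
    [[0,-0.5,0,0,0,0],[0,-0.5,0,0,0,0],[0,0,0,0,0,0],[0,0,0,0,0,0]]
  ]
}}

```text
clock: 33.12
tcp_pos: [626.0, -70.4, 232.9]
tool_rot: [-0.008, -3.141, -0.001]
ft_force: [-0.6, -0.1, -1.5]
grip_width: 0.258
gripper_force: 59.3
```

```bash
python3 -c "
from h import *
c=snap('wrist','w6.png'); P=world(c); print(pinpoint('wrist','hole0')[:4],pinpoint('wrist','lid0')[:2])
c=snap('side','s6.png'); lids(world(c),c['image']); print(pinpoint('side','hole0')[:4])
c=snap('top','t6.png'); lids(world(c),c['image']); print(pinpoint('top','hole0')[:4])
delta(628.6,-70.3,176,np.pi/2)
"
```

```text
[{'at': [622.0, 20.6, 154.6], 'score': 0.77}] [{'at': [624.8, -69.3, 203.1], 'score': 0.8}]
blue 223 [231. 172.] [478.7 328.2  24.2] knob (47, array([486.1, 332.7]), np.float64(55.5), np.float64(15.6))
blue 215 [201. 174.] [396.5 355.6  24.2] knob (43, array([401.9, 362.9]), np.float64(55.2), np.float64(12.4))
[{'at': [621.1, 20.0, 155.8], 'score': 0.83}, {'at': [618.1, 111.7, 159.2], 'score': 0.83}, {'at': [631.9, -68.5, 163.5], 'score': 0.71}]
blue 496 [155. 212.] [481.7 334.3  26.5] knob (67, array([483.1, 337. ]), np.float64(58.5), np.float64(11.8))
blue 515 [144. 242.] [400.4 362.   26.6] knob (67, array([400.4, 365.3]), np.float64(58.6), np.float64(12.3))
[{'at': [623.7, 21.5, 160.4], 'score': 0.95}, {'at': [613.4, 107.2, 161.6], 'score': 0.87}]
t 33.5 tcp [626.3 -70.3 232.8] yaw 1.5666 tilt [-0.  0.] q [-0.29  0.2   1.61  0.    1.33 -1.86] w 0.26 delta [-0.046  0.     1.136] wz -0.0013 F [ 0.2  0.6 -1.4]
```

View pics/w6.png

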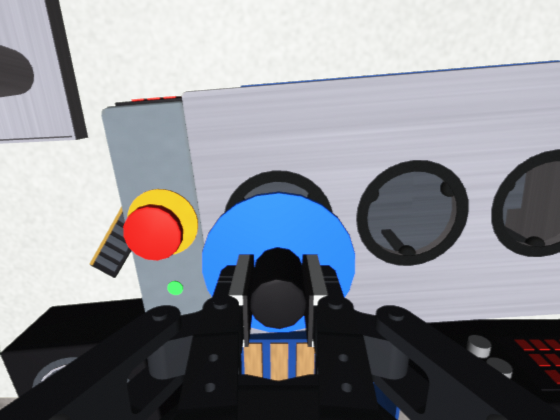

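The wrist view shows the lid held level at px (280,255) over the first hole, whose ring shows behind it at (278,185). The other two holes are free.

Call:
{"api": "play_rows", "payload": {
  "rows": [
    [[-0.045,0,0.3,0,0,0],[0,0,0.3,0,0,0],[0,0,0.2,0,0,0],[0,0,0.16,0,0,0],[0,0,0.1,0,0,0],[0,0,0.06,0,0,0],[0,0,0.04,0,0,0],[0,0,0.03,0,0,0],[0,0,0,0,0,0],[0,0,0,0,0,0]]
  ]
}}

```text
clock: 34.72
tcp_pos: [628.5, -70.7, 173.3]
tool_rot: [-0.008, -3.141, -0.0]
ft_force: [-2.2, 1.7, 1.7]
grip_width: 0.264
gripper_force: 59.3
```

Call:
{"api": "play_rows", "payload": {
  "rows": [
    [[0,0,0.03,0,0,0],[0,0,0.03,0,0,0],[0,0,0.03,0,0,0],[0,0,0,0,0,0],[0,0,0,0,0,0]]
  ]
}}

```text
clock: 35.35
tcp_pos: [628.5, -70.6, 171.0]
tool_rot: [-0.007, -3.141, 0.0]
ft_force: [-8.9, 3.7, 11.9]
grip_width: 0.258
gripper_force: 60.7
```

Call:
{"api": "play_rows", "payload": {
  "rows": [
    [[0,0,0.03,0,0,0],[0,0,0.03,0,0,0],[0,0,0,0,0,0],[0,0,0,0,0,0]]
  ]
}}

```text
clock: 35.85
tcp_pos: [628.6, -70.6, 170.8]
tool_rot: [-0.006, -3.141, 0.001]
ft_force: [-16.3, 5.7, 23.9]
grip_width: 0.26
gripper_force: 62.1
```

Call:
{"api": "play_rows", "payload": {
  "rows": [
    [[0,0,-0.08,0,0,0],[0,0,0,0,0,0],[0,0,0,0,0,0],[0,0,0,0,0,0],[0,0,-0.3,0,0,0],[0,0,-0.7,0,0,0],[0,0,-0.5,0,0,0],[0.324,0.907,0,0,0,0],[0.324,0.907,0,0,0,0],[0.324,0.907,0,0,0,0],[0.324,0.907,0,0,0,0],[0.324,0.907,0,0,0,0]]
  ],
  "jaw": 1
}}

```text
clock: 37.35
tcp_pos: [548.4, 157.7, 246.2]
tool_rot: [0.008, 3.14, 0.0]
ft_force: [0.4, 0.8, -0.4]
grip_width: 0.998
gripper_force: 0.0
```

Call:
{"api": "play_rows", "payload": {
  "rows": [
    [[0.324,0.907,0,0,0,0],[0.324,0.907,0,0,0,0],[0.324,0.907,0,0,0,0],[0.324,0.907,0,0,0,0],[0,0,0,0,0,0],[0,0,0,0,0,0]]
  ]
}}

```text
clock: 38.1
tcp_pos: [485.0, 337.9, 245.5]
tool_rot: [0.007, 3.141, -0.0]
ft_force: [0.6, -0.7, -0.1]
grip_width: 0.995
gripper_force: 0.0
```

```bash
python3 -c "
from h import *
for n in ('top','side','wrist'):
    print(n); c=snap(n,n+'7.png'); P=world(c); lids(P,c['image'])
delta(483,337.5,33,np.pi/2)
"
```

```text
top
blue 564 [306. 150.] [626.8 -71.  165.3] knob (77, array([628.1, -70.8]), np.float64(196.6), np.float64(11.7))
blue 500 [155. 212.] [481.3 334.   26.7] knob (66, array([483. , 336.7]), np.float64(58.3), np.float64(11.8))
blue 528 [144. 242.] [400.7 362.2  26.6] knob (65, array([399.6, 364.4]), np.float64(58.2), np.float64(11.8))
side
blue 222 [231. 172.] [479.5 328.5  23.9] knob (46, array([487.1, 339. ]), np.float64(54.0), np.float64(15.8))
blue 212 [201. 174.] [396.1 355.1  24.4] knob (49, array([404.1, 366.3]), np.float64(55.0), np.float64(16.6))
blue 368 [343. 200.] [622.7 -79.5 162.8] knob (78, array([630.1, -72.3]), np.float64(193.4), np.float64(13.3))
wrist
blue 4038 [305.  90.] [398.2 365.2  24.8] knob (541, array([399.8, 366. ]), np.float64(56.6), np.float64(11.9))
blue 3204 [279. 171.] [478.9 338.7  24.7] knob (453, array([482.7, 338.3]), np.float64(56.6), np.float64(12.0))
t 38.2 tcp [485.4 337.1 245.1] yaw 1.5643 tilt [ 0.0004 -0.    ] q [ 0.42  0.1   1.7  -0.    1.34 -1.15] w 1.00 delta [0.049 0.009 4.242] wz -0.0021 F [ 0.8 -0.4 -0.5]
```

Lid 1 is home (disc top about 164 mm). Grasp lid 2.

Call:
{"api": "play_rows", "payload": {
  "rows": [
    [[0.05,0.01,0.8,0,0,0],[0,0,0.8,0,0,0],[0,0,0.8,0,0,0],[0,0,0.8,0,0,0],[0,0,0.6,0,0,0],[0,0,0.3,0,0,0],[0,0,0.14,0,0,0],[0,0,0,0,0,0],[0,0,0,0,0,0]]
  ]
}}

```text
clock: 39.38
tcp_pos: [483.2, 339.0, 34.2]
tool_rot: [0.008, 3.139, 0.002]
ft_force: [0.2, 0.7, -0.5]
grip_width: 0.999
gripper_force: 0.0
```

Call:
{"api": "play_rows", "payload": {
  "rows": [
    [[0,0,0,0,0,0],[0,0,0,0,0,0],[0,0,0,0,0,0],[0,0,0,0,0,0],[0,0,0,0,0,0],[0,0,0,0,0,0],[0,0,0,0,0,0]]
  ],
  "jaw": -1
}}

```text
clock: 40.25
tcp_pos: [482.4, 338.5, 33.1]
tool_rot: [0.008, 3.141, -0.0]
ft_force: [-0.8, -1.3, 4.8]
grip_width: 0.261
gripper_force: 58.9
```

Call:
{"api": "play_rows", "payload": {
  "rows": [
    [[0,0,-0.3,0,0,0],[0,0,-0.7,0,0,0],[0,0,-1,0,0,0],[0,0,-1,0,0,0],[0,0,-1,0,0,0],[-0.4,-0.911,0,0,0,0],[-0.4,-0.911,0,0,0,0],[-0.4,-0.911,0,0,0,0],[-0.4,-0.911,0,0,0,0],[-0.4,-0.911,0,0,0,0],[-0.4,-0.911,0,0,0,0],[-0.4,-0.911,0,0,0,0]]
  ]
}}

```text
clock: 41.75
tcp_pos: [620.9, 17.7, 233.1]
tool_rot: [0.008, 3.141, 0.001]
ft_force: [0.3, 0.2, -1.5]
grip_width: 0.257
gripper_force: 59.0
```

Call:
{"api": "play_rows", "payload": {
  "rows": [
    [[0,0,0,0,0,0],[0,0,0,0,0,0],[0,0,0,0,0,0]]
  ]
}}

```text
clock: 42.12
tcp_pos: [620.2, 20.2, 232.8]
tool_rot: [-0.005, -3.141, -0.0]
ft_force: [-0.1, 0.3, -1.4]
grip_width: 0.256
gripper_force: 59.2
```

```bash
python3 -c "
from h import *
snap('wrist'); print(pinpoint('wrist','lid0')[:2])
delta(622.3,19.6,171,np.pi/2)
c=snap('top'); lids(world(c),c['image'])
"
```

```text
[{'at': [688.6, 335.6, -1.3], 'score': 0.9}, {'at': [620.1, 19.2, 201.0], 'score': 0.66}]
t 42.2 tcp [620.3  20.2 232.9] yaw 1.5675 tilt [-0.0001  0.0001] q [-0.15  0.18  1.63  0.    1.33 -1.72] w 0.27 delta [-0.04  -0.012  1.237] wz -0.0010 F [-0.8 -0.1 -1.9]
blue 548 [307. 150.] [625.1 -71.3 165.3] knob (77, array([627.8, -70.5]), np.float64(197.0), np.float64(11.5))
blue 518 [144. 242.] [400.7 361.8  26.6] knob (64, array([399.8, 364.9]), np.float64(57.8), np.float64(12.1))
```

Call:
{"api": "play_rows", "payload": {
  "rows": [
    [[-0.04,-0.012,0.3,0,0,0],[0,0,0.3,0,0,0],[0,0,0.2,0,0,0],[0,0,0.16,0,0,0],[0,0,0.1,0,0,0],[0,0,0.06,0,0,0],[0,0,0.05,0,0,0],[0,0,0.04,0,0,0],[0,0,0.04,0,0,0],[0,0,0.03,0,0,0],[0,0,0,0,0,0],[0,0,0,0,0,0]]
  ]
}}

```text
clock: 43.78
tcp_pos: [622.4, 18.7, 171.0]
tool_rot: [-0.007, -3.141, -0.001]
ft_force: [-11.3, 2.5, 13.5]
grip_width: 0.26
gripper_force: 60.9
```

Call:
{"api": "play_rows", "payload": {
  "rows": [
    [[0,0,0.03,0,0,0],[0,0,0.02,0,0,0],[0,0,0,0,0,0],[0,0,0,0,0,0]]
  ]
}}

```text
clock: 44.28
tcp_pos: [622.4, 18.7, 170.9]
tool_rot: [-0.007, -3.14, -0.0]
ft_force: [-18.3, 3.2, 24.5]
grip_width: 0.26
gripper_force: 62.0
```

Call:
{"api": "play_rows", "payload": {
  "rows": [
    [[0,0,-0.08,0,0,0],[0,0,0,0,0,0],[0,0,0,0,0,0],[0,0,0,0,0,0],[0,0,-0.3,0,0,0],[0,0,-0.7,0,0,0],[0,0,-0.5,0,0,0],[0.555,0.866,0,0,0,0],[0.555,0.866,0,0,0,0],[0.555,0.866,0,0,0,0],[0.555,0.866,0,0,0,0]]
  ],
  "jaw": 1
}}

```text
clock: 45.65
tcp_pos: [511.9, 193.4, 246.6]
tool_rot: [0.008, 3.14, 0.001]
ft_force: [0.6, 0.7, -0.8]
grip_width: 1.001
gripper_force: 0.0
```

Call:
{"api": "play_rows", "payload": {
  "rows": [
    [[0.555,0.866,0,0,0,0],[0.555,0.866,0,0,0,0],[0.555,0.866,0,0,0,0],[0.555,0.866,0,0,0,0],[0,0,0,0,0,0],[0,0,0,0,0,0]]
  ]
}}

```text
clock: 46.4
tcp_pos: [402.7, 365.8, 246.1]
tool_rot: [0.007, 3.14, 0.0]
ft_force: [-0.1, 0.1, 0.5]
grip_width: 0.995
gripper_force: 0.0
```

```bash
python3 -c "
from h import *
for n in ('top','wrist'):
    print(n); c=snap(n,n+'8.png'); P=world(c); lids(P,c['image'])
delta(400,365.5,33,np.pi/2)
"
```

```text
top
blue 562 [306. 150.] [626.8 -71.1 165.3] knob (78, array([627.7, -70.7]), np.float64(196.9), np.float64(12.0))
blue 578 [270. 151.] [620.9  16.5 165.3] knob (78, array([623.2,  18.2]), np.float64(196.8), np.float64(11.8))
blue 500 [144. 242.] [397.8 360.8  26.6] knob (66, array([400.1, 365.2]), np.float64(58.0), np.float64(12.2))
wrist
blue 3197 [278. 170.] [395.7 366.2  24.7] knob (445, array([399.6, 366.1]), np.float64(56.6), np.float64(11.8))
t 46.5 tcp [403.2 365.1 245.7] yaw 1.5644 tilt [0.0006 0.0001] q [ 0.53 -0.02  1.82 -0.    1.34 -1.04] w 1.00 delta [0.066 0.006 4.254] wz -0.0020 F [ 0.4 -0.2 -0.5]
```

Call:
{"api": "play_rows", "payload": {
  "rows": [
    [[0.06,0.01,0.8,0,0,0],[0,0,0.8,0,0,0],[0,0,0.8,0,0,0],[0,0,0.8,0,0,0],[0,0,0.6,0,0,0],[0,0,0.3,0,0,0],[0,0,0.15,0,0,0],[0,0,0,0,0,0],[0,0,0,0,0,0]]
  ]
}}

```text
clock: 47.62
tcp_pos: [400.3, 366.9, 34.0]
tool_rot: [0.008, 3.14, 0.002]
ft_force: [0.2, 0.2, -1.0]
grip_width: 1.002
gripper_force: 0.0
```

Call:
{"api": "play_rows", "payload": {
  "rows": [
    [[0,0,0,0,0,0],[0,0,0,0,0,0],[0,0,0,0,0,0],[0,0,0,0,0,0],[0,0,0,0,0,0],[0,0,0,0,0,0],[0,0,0,0,0,0]]
  ],
  "jaw": -1
}}

```text
clock: 48.5
tcp_pos: [399.5, 366.4, 33.1]
tool_rot: [0.008, 3.142, -0.0]
ft_force: [-1.9, -2.4, 5.4]
grip_width: 0.263
gripper_force: 58.9
```

Call:
{"api": "play_rows", "payload": {
  "rows": [
    [[0,0,-0.3,0,0,0],[0,0,-0.7,0,0,0],[0,0,-1,0,0,0],[0,0,-1,0,0,0],[0,0,-1,0,0,0],[-0.618,-0.734,0,0,0,0],[-0.618,-0.734,0,0,0,0],[-0.618,-0.734,0,0,0,0],[-0.618,-0.734,0,0,0,0],[-0.618,-0.734,0,0,0,0],[-0.618,-0.734,0,0,0,0],[-0.618,-0.734,0,0,0,0]]
  ]
}}

```text
clock: 50.0
tcp_pos: [615.1, 107.2, 233.1]
tool_rot: [0.008, 3.141, 0.001]
ft_force: [-0.6, 0.3, -1.2]
grip_width: 0.257
gripper_force: 59.0
```

Call:
{"api": "play_rows", "payload": {
  "rows": [
    [[0,0,0,0,0,0],[0,0,0,0,0,0],[0,0,0,0,0,0]]
  ]
}}

```text
clock: 50.38
tcp_pos: [613.7, 109.5, 232.8]
tool_rot: [-0.006, -3.141, -0.0]
ft_force: [-0.4, -0.2, -1.2]
grip_width: 0.263
gripper_force: 59.1
```

```bash
python3 -c "
from h import *
delta(616,109.3,171,np.pi/2)
snap('wrist'); print(pinpoint('wrist','lid0')[:2])
"
```

```text
t 50.4 tcp [613.7 109.5 232.8] yaw 1.5673 tilt [-0.0002  0.0002] q [-0.01  0.18  1.63  0.    1.33 -1.57] w 0.26 delta [-0.046 -0.003  1.237] wz -0.0011 F [-0.4 -0.2 -1.2]
[{'at': [610.2, 111.2, 208.4], 'score': 0.94}, {'at': [630.5, -69.0, 138.6], 'score': 0.86}]
```

Call:
{"api": "play_rows", "payload": {
  "rows": [
    [[-0.045,0,0.3,0,0,0],[0,0,0.3,0,0,0],[0,0,0.2,0,0,0],[0,0,0.16,0,0,0],[0,0,0.1,0,0,0],[0,0,0.06,0,0,0],[0,0,0.05,0,0,0],[0,0,0.04,0,0,0],[0,0,0.04,0,0,0],[0,0,0.03,0,0,0],[0,0,0,0,0,0],[0,0,0,0,0,0]]
  ]
}}

```text
clock: 51.98
tcp_pos: [616.2, 108.7, 170.9]
tool_rot: [-0.007, -3.14, -0.001]
ft_force: [-11.1, -0.5, 11.0]
grip_width: 0.263
gripper_force: 60.7
```

Call:
{"api": "play_rows", "payload": {
  "rows": [
    [[0,0,0.03,0,0,0],[0,0,0.02,0,0,0],[0,0,0,0,0,0],[0,0,0,0,0,0]]
  ]
}}

```text
clock: 52.48
tcp_pos: [616.2, 108.7, 170.8]
tool_rot: [-0.007, -3.14, -0.0]
ft_force: [-18.5, -1.2, 22.9]
grip_width: 0.262
gripper_force: 61.7
```

Home. Release, retreat clear toward the robot, and verify everything.

Call:
{"api": "play_rows", "payload": {
  "rows": [
    [[0,0,-0.08,0,0,0],[0,0,0,0,0,0],[0,0,0,0,0,0],[0,0,0,0,0,0],[0,0,-0.3,0,0,0],[0,0,-0.7,0,0,0],[0,0,-0.8,0,0,0],[0.6,0.9,0,0,0,0],[0.6,0.9,0,0,0,0],[0.6,0.9,0,0,0,0],[0.6,0.9,0,0,0,0],[0,0,0,0,0,0]]
  ],
  "jaw": 1
}}

```text
clock: 53.98
tcp_pos: [496.0, 291.5, 261.5]
tool_rot: [-0.0, 3.14, 0.001]
ft_force: [0.7, 0.2, 0.9]
grip_width: 1.002
gripper_force: 0.0
```

```bash
python3 -c "
from h import *
delta(0,0)
for n in ('top','side'):
    print(n); c=snap(n,n+'9.png'); P=world(c); lids(P,c['image'])
    for x,y in ((410,-345),(521,-341)): print('cup',circ(P,x,y,80,110))
    for x,y in ((628.5,-70.5),(622.3,19.2),(616,109)):
        Q=P.reshape(-1,3); m=(np.hypot(Q[:,0]-x,Q[:,1]-y)<36)&(np.hypot(Q[:,0]-x,Q[:,1]-y)>16)&(abs(Q[:,2]-164)<9); q=Q[m]
        A=np.c_[q[:,:2]-[x,y],np.ones(len(q))]; print('disc plane',np.round(np.linalg.lstsq(A,q[:,2],rcond=None)[0],3))
    Q=P.reshape(-1,3); m=(abs(Q[:,0]-560)<12)&(abs(Q[:,1]-19)<100)&(abs(Q[:,2]-160)<15); print('cover',np.median(Q[m,2]))
    m=np.hypot(Q[:,0]-634,Q[:,1]+157)<12; print('stop',np.median(Q[m,2]))
"
```

```text
t 54.0 tcp [496.  291.5 261.5] yaw 1.5709 tilt [0.0013 0.0008] q [ 0.33  0.05  1.72  0.    1.37 -1.24] w 1.00 delta [ 9.92  -5.83  -0.018] F [0.7 0.2 0.9]
top
blue 563 [306. 150.] [626.9 -71.  165.4] knob (78, array([627.9, -70.8]), np.float64(197.1), np.float64(11.8))
blue 578 [270. 151.] [620.9  17.3 165.3] knob (80, array([622.9,  18.2]), np.float64(197.1), np.float64(11.8))
blue 575 [234. 153.] [614.1 105.8 165.3] knob (77, array([615.7, 107.8]), np.float64(197.0), np.float64(11.6))
cup (169, array([ 409.9, -346.9]), np.float64(93.9), np.float64(28.2))
cup (165, array([ 519.2, -342.2]), np.float64(93.5), np.float64(28.3))
disc plane [5.000e-03 3.000e-03 1.655e+02]
disc plane [1.00000e-03 1.00000e-03 1.65279e+02]
disc plane [ 1.10000e-02 -1.00000e-03  1.65375e+02]
cover 160.95440849162412
stop 164.66419396936612
side
blue 271 [306. 162.] [611.   99.4 162.8] knob (57, array([615.1, 107.8]), np.float64(193.8), np.float64(14.3))
blue 320 [323. 180.] [617.3   9.6 162.7] knob (67, array([625.1,  17.3]), np.float64(193.7), np.float64(13.2))
blue 365 [342. 200.] [622.6 -79.9 162.9] knob (72, array([628.4, -70.5]), np.float64(193.7), np.float64(15.2))
cup (373, array([ 411.7, -347.6]), np.float64(90.2), np.float64(28.4))
cup (353, array([ 520.7, -342.6]), np.float64(89.9), np.float64(29.5))
disc plane [2.10000e-02 1.40000e-02 1.62746e+02]
disc plane [1.30000e-02 3.00000e-03 1.62475e+02]
disc plane [3.10000e-02 8.00000e-03 1.62718e+02]
cover 158.52491129308322
stop 161.41875430505127
```

View pics/side9.png

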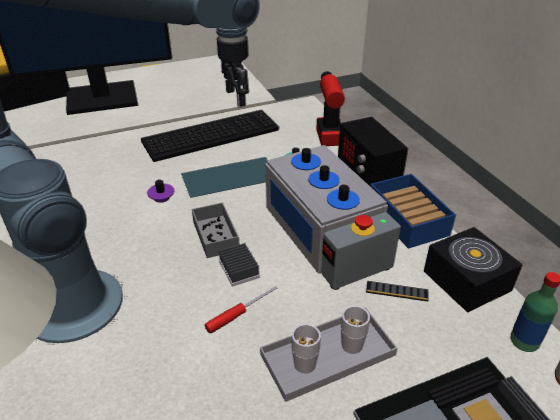

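The side view shows the three blue lids level in the holes at px (306,160), (322,178) and (343,199), with disc tops about 4 mm above the cover. Both cups stand upright in the tray at (306,350) and (355,331), and the stop is up.

```bash
python3 -c "
from station import *
print(hand_in())"
```

```text
the job is handed in; nothing more can be done
None
```

The job is done and handed in after about 54 s of robot time: I pushed the stop plunger and it sprang back, stood both cups (the middle hole had none) upright in the tray, and pressed a blue lid home in each of the three holes; my last camera check agreed, but the hand-in call gave no verdict.

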